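Shut the drying box's door and hold its stuck lid ajar

ROBOT

A 6-joint arm with a two-finger parallel gripper is mounted at the origin on a cart in front of the work surface, level with it; the furniture and walls round the work are solid. World frame = base frame: x ahead of the robot, y to its left, z up, the work surface at z = 0. Lengths are in m, angles in degrees, forces in N, time in s.
With the tool pointing down it reaches from about 0.35 to 0.875 m from the base axis. Payload 4.2 kg.
Tool frame: the origin (TCP) lies at the very end of the fingers, on their centre line; the grasp point (between the pads) lies 19 mm behind it; z points along the fingers, y is the line along which they close (so a half turn about z gives the same grasp; the last joint's range is limited). The gripper opens to 87 mm and grips with 3 to 60 N. Pads are 19 mm wide; open, the fingers measure 117 mm over their backs; the gripper's body (75 mm by 190 mm) begins 51 mm behind the grasp point.
Start: joints at [-58.637, 22.042, 0.453, 0, -68.411, -14.817], TCP at [0.178, -0.599, 0.223] pointing down, gripper open.
Joint ranges: [-179.83, 179.83], [-69.29, 118.12], [-61.27, 80.66], [-181.25, 117.63], [-171.15, -9.14], [-177.46, 177.46]. Speed limits (degrees/s): [159.86, 159.86, 180, 180, 180, 180].

INTERFACE

Orientations are given as a 3x3 rotation matrix whose columns are the frame's x, y, z axes.
In Python, from station import sense, cams, r gives the robot as it stands. The module is installed in compiled form; this text tells all that it offers.
- The arm moves only by the tool step_arm, never from a script. Its argument "targets" is text: rows parted by semicolons, each of 4 numbers parted by spaces: the shift along the tool's x, y, z in cm, then the turn about the tool's z in degrees. In form: x y z turn; .... A call has 1 to 12 rows; each row shifts and turns the commanded pose from where the row before left it, along the tool's axes as they then stand; what a row does not reach is not made up. A row lasts 1/12 s, in which the tool goes at most 41.7 mm and 7.16 degrees, less where a joint would pass 70% of its speed; a pose out of reach is approached as far as the arm can. A call with a gripper value outside its range is refused whole. "claw" is the finger opening in cm, from 0 to 8.7, set as the call begins (left out, the last holds). The fingers move at their own pace and stop on an object; the grip force is fixed at half the most. Time passes only in rows, so rows that do not move let the fingers close. It gives the time, the measured TCP pose, the force, the opening and the grip force at its end, in the units of the state.
- sense(): the state, without advancing time (a new reading comes with each control period).
- cams.capture(name): name is "side" or "top"; returns a dict with "frame" (400x640x3 uint8, blue, green, red), "vertical_fov" (degrees; the focal length in pixels is half the picture's height over the tangent of half this angle, whatever the lens; pixels are square), "cx", "cy" (the principal point, pixels), "dist_coeffs" ([k1, k2, p1, p2, k3] as OpenCV has them; the pictures are not rectified), "eye" and "rotation" of the camera in the world. Camera axes: x right, y down, z forward; pixel columns grow to the right and rows downward; lengths in m; the calibration is good to about 2 mm. A picture is of the moment at which its call begins. There is no depth.
- r.finish_job(): hands the job in; it is judged then, once.
The state is a dict: "time_s": time; "joints": joint angles; "joint_velocities": joint speeds; "effort": joint torques, N m; "tcp_pos": TCP position; "ee_rot": TCP orientation; "wrist_force": force on the tool from outside, world axes, zero at the start; "moment": the same for the moment, N m; "gripper_width": opening from 0.0 (shut) to 1.0 (fully open); "gripper_force": force on a finger pad.
Only numpy, scipy, OpenCV 4.12 (cv2) and the standard library are available. Lean on these libraries where they do the work, as an engineer would, in place of code of your own. Each camera call takes 0.05 s, during which the arm holds its last target. There are 200 camera calls.

TASK

Let the damp air out at the top of the drying box: first push its small front door fully home so that it snaps onto its spring catch, then take the lid by its handle, break it free from its tacky seal and hold the lid's front edge about 25 mm open. The lid must not spring up beyond about twice that, and the tin, the bottle and the tape roll stay where they are. Finish while still holding the lid ajar, with the door shut; do not let go.

Things in the scene. Friction and masses are not known exactly. Their poses are not given: they have to be found in the camera images.
- drying_box: fixed sheet-metal box, 150 (its x) x 160 (its y) x 120 mm high, screwed to the work surface. Origin: centre of its underside, on the work surface. Its x axis points from its front (door side) to its back, y to the left when one looks at its front, z up. It stands turned up to half a radian about z. Door at the front, lid on the top, hinged along the back
- door (a joint): angle of the front door about its upright hinge at the left (box y = +65 mm), rad. 0 = shut, grows as the free right edge swings out towards the robot; starts 0.4 to 0.7. Flat panel 132 mm wide, 12 to 110 mm above the surface, plus a 14 mm edge tab. Turns easily, stays where left. A spring ball catch resists from about 0.1 to a hump at 0.04 (about 5 N at the free edge), then it snaps to 0
- door_hinge (a point): point on the door's hinge line, at the door's mid height (61 mm above the work surface), 7 mm in front of the hinge axis when the door is shut. The door's outer face lies up to 2 mm in front of this point
- door_edge (a point): point on the door's outer face at its free edge, mid height, 132 mm from point door_hinge
- lid (a joint): angle of the top lid about its hinge along the back, rad. 0 = down on the seal, grows as the front edge rises (0.16 = front edge 25 mm up); end stop 0.4. Starts stuck at 0: about 18 N straight up at the handle breaks the seal; its pull halves by 0.045, is gone at 0.08. Then only the lid's weight remains (about 3 N at the handle); let go, it falls shut and sticks again
- lid_handle (a point): centre of the lid's handle bar: straight, parallel to box y, 90 mm long, 14 mm thick (along box x), 13 mm high, on a post at each end (60 mm clear between them). At 0 the bar's centre is 45 mm in front of the box centre and 155.5 mm above the work surface, 23.5 mm above the lid's flat top. It is 120 mm in front of the lid hinge
- lid_hinge (a point): point on the lid's hinge axis at its middle: 75 mm behind the box centre, 120 mm above the work surface. The axis is parallel to box y
- lid_front (a point): middle of the lid's lower front edge, 157 mm from the hinge axis; 122 mm above the work surface when the lid is down
- wax_tin: round tin, 87 mm wide, 45 mm high, stands left of the box; origin at the centre of its underside. Leave alone
- glue_bottle: small bottle with a nozzle, 40 mm wide, 114 mm high, stands right of the box towards its back; origin at the centre of its underside. Leave alone
- masking_roll: roll of masking tape lying flat, 96 mm wide, 25 mm high, farther to the right; origin at the centre of its underside. Leave alone

How it is judged:
By the outcome, as a careful person would: the job done as asked, in the order asked, and still so for the second after the job is handed in, while the arm keeps its last pose, push and grip.
It also fails if it takes over 51 s, if anything falls off the work surface, if the arm or the gripper's body presses on something with over 40 N, if the wrist force passes 120 N, or if a joint passes its speed limit or range.

## Working session

There is one attempt and no reset: what is moved stays moved. The work goes in short steps, Python scripts to look and compute and a tool call to move; the robot and the scene stay as the last step left them, time stands still between calls to the robot, and variables do not carry over. Pictures are saved under pics/ and viewed, at most 10 in all, crops included, and the job is handed in when it is done.

Besides the shell and the picture viewer there is one more tool, called as name(argument=value, ...) on one line, values as JSON. step_arm: Moves the arm, as the interface text tells. Its arguments: {"type":"object","properties":{"targets":{"type":"string"},"claw":{"type":"number"}},"required":["targets"]}

```bash
mkdir -p pics
python3 - <<'E'
from station import sense,cams,r
import cv2,json
s=sense();print(s)
for n in("side","top"):
    c=cams.capture(n);cv2.imwrite(f"pics/{n}0.png",c["frame"]);print({k:(v if not hasattr(v,'tolist') else v.tolist()) for k,v in c.items() if k!="frame"})
E
```

```text
{'time_s': 0.0, 'joints': array([-5.86351474e+01,  2.20942349e+01,  3.79542843e-01, -2.88195942e-02,
       -6.84098419e+01, -1.48152167e+01]), 'joint_velocities': array([ 0.09317249,  0.00971616,  0.1453335 ,  0.03128399, -0.08747627,
       -0.02124299]), 'effort': array([ 9.14977009e-04, -3.90662849e+01,  1.87401831e+01,  4.21977773e+00,
        1.09707413e-02, -2.01717089e-04]), 'tcp_pos': array([ 0.1778646 , -0.59853671,  0.22142182]), 'ee_rot': array([[-9.58626141e-01, -2.84667151e-01, -7.31906412e-04],
       [-2.84668073e-01,  9.58623848e-01,  2.09930647e-03],
       [ 1.04019349e-04,  2.22080045e-03, -9.99997529e-01]]), 'wrist_force': array([-0.23551115,  0.31771647, -0.15355148]), 'moment': array([-0.05150837, -0.03026647, -0.03284469]), 'gripper_force': 0.0, 'gripper_width': 1.0002019239427467}
{'vertical_fov': 51.6386448001449, 'cx': 317.2560835505471, 'cy': 198.72259871309532, 'dist_coeffs': [-0.06879089388032802, 0.0, 0.0, 0.0, 0.0], 'eye': [0.5238882221649788, -0.8912976584200725, 0.7471082037645148], 'rotation': [[0.9930875226577632, -0.049754178409526714, 0.10630942607435914], [-0.1151326909913784, -0.5891465412672066, 0.7997817304602373], [0.02283934776981182, -0.8064929476713859, -0.5908024115977937]]}
{'vertical_fov': 46.351961544057616, 'cx': 320.8822152596328, 'cy': 202.91897603636224, 'dist_coeffs': [-0.05735199805591126, 0.0, 0.0, 0.0, 0.0], 'eye': [0.542895200352594, -0.013098281805901784, 1.136697797876683], 'rotation': [[-0.003295128066022805, -0.9952635501772137, 0.09715764416492209], [-0.999991411196548, 0.003523774991201131, 0.002181866849234055], [-0.0025138942230950273, -0.09714962016632125, -0.9952666133440701]]}
```

View pics/side0.png

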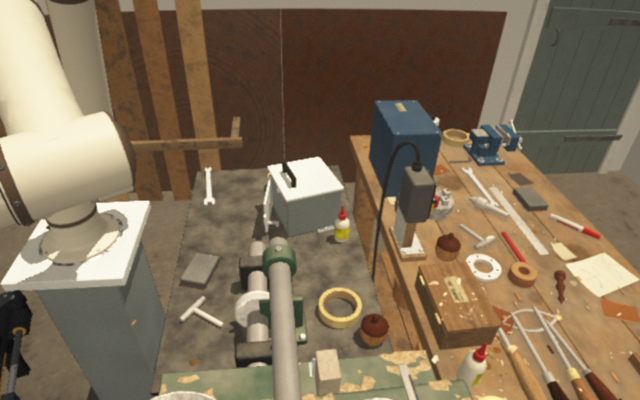

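View pics/top0.png

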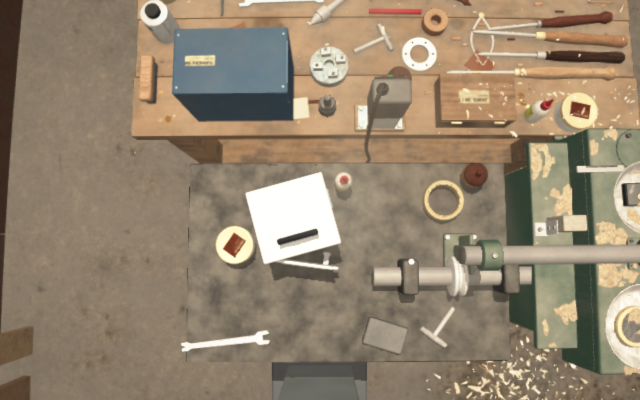

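```bash
cat > h.py <<'E'
import numpy as np,cv2
from station import sense,cams,r
def cam(n):
    c=cams.capture(n);f=200/np.tan(np.radians(c["vertical_fov"]/2))
    c["K"]=np.array([[f,0,c["cx"]],[0,f,c["cy"]],[0,0,1]]);c["D"]=np.array(c["dist_coeffs"]);c["R"]=np.array(c["rotation"]);c["eye"]=np.array(c["eye"]);return c
def ray(c,p):
    u=cv2.undistortPoints(np.array([[p]],float),c["K"],c["D"])[0,0];d=c["R"]@[u[0],u[1],1];return d/np.linalg.norm(d)
def plane(c,p,z):
    d=ray(c,p);return c["eye"]+d*(z-c["eye"][2])/d[2]
def tri(ca,pa,cb,pb):
    a,b=ray(ca,pa),ray(cb,pb);t=np.linalg.lstsq(np.c_[a,-b],cb["eye"]-ca["eye"],rcond=None)[0]
    A=ca["eye"]+t[0]*a;B=cb["eye"]+t[1]*b;return (A+B)/2,np.linalg.norm(A-B)
def proj(c,P):
    Rt=c["R"].T;return cv2.projectPoints(np.atleast_2d(np.array(P,float)),cv2.Rodrigues(Rt)[0],-Rt@c["eye"],c["K"],c["D"])[0][:,0]
E
python3 - <<'E'
from h import *
t=cam("top")["frame"];s=cam("side")["frame"]
a=cv2.resize(t[160:290,210:400],None,fx=4,fy=4,interpolation=cv2.INTER_CUBIC)
b=cv2.resize(s[150:280,220:410],None,fx=4,fy=4,interpolation=cv2.INTER_CUBIC)
cv2.imwrite("pics/t1.png",a);cv2.imwrite("pics/s1.png",b)
E
```

```text
(no output)
```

View pics/t1.png

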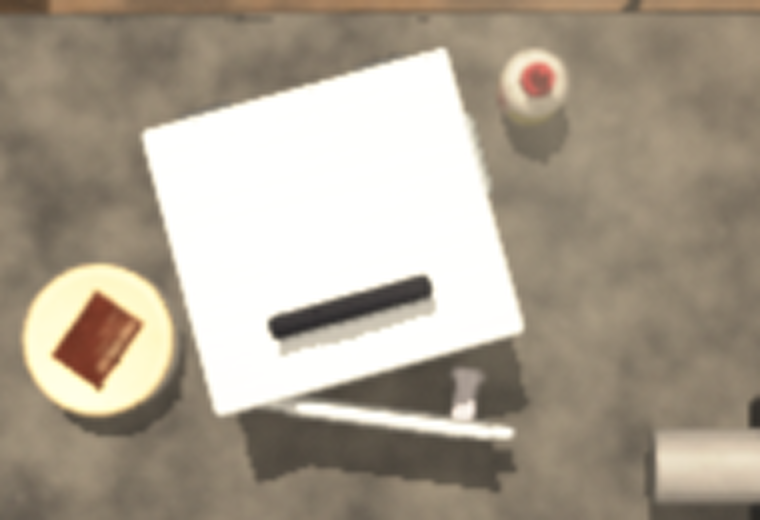

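View pics/s1.png

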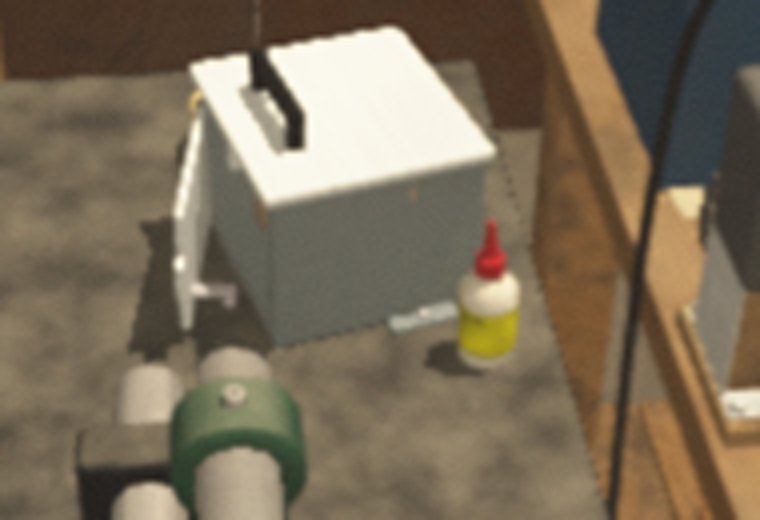

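Run:
```python
from h import *
from scipy.optimize import least_squares
t=cam("top");s=cam("side")
q=lambda x,y:np.array([210+x/4-.4,160+y/4-.4]); qs=lambda x,y:np.array([220+x/4-.4,150+y/4-.4])
lid=[q(144,131),q(444,48),q(523,328),q(220,415)]
for p in lid: print("lid",plane(t,p,.132).round(4))
S=[qs(192,64),qs(400,27),qs(494,152),qs(270,203)] # FL,BL,BR,FR
for a,b in ((0,1),(1,2),(2,3),(3,0)):
    print("tri lid",*tri(t,lid[a],s,S[b]))
h=[q(272,329),q(430,285)]
hs=[qs(258,52),qs(296,98)]
H=[plane(t,p,.162) for p in h];print("handle",H)
for a,b in zip(h,hs):print("tri h",*tri(t,a,s,b))
de=q(514,433);print("door edge",plane(t,de,.11),tri(t,de,s,qs(178,220)))
for P in ((q(235,0)-q(235,0)),): pass
print("rod1",tri(t,(373,278),s,(257.5,243)),"rod2",tri(t,(467,254),s,(279,241)))
print("collar",tri(t,(490,242),s,(279,248)))
print("rodfar", plane(t,(640,275),.1))
# fit box pose from the lid top corners: fit x,y,yaw, tops z=.132, front overhang
def model(v):
    x,y,w,xb,xf,hw=v;c,sn=np.cos(w),np.sin(w)
    L=[(xb,hw,.132),(xb,-hw,.132),(xf,-hw,.132),(xf,hw,.132),(-.045,.045,.162),(-.045,-.045,.162)]
    return [(x+c*a-sn*b,y+sn*a+c*b,z) for a,b,z in L]
obsT=np.array(lid+h);obsS=np.array([S[1],S[2],S[3],S[0]]+hs)
f=lambda v:np.r_[(proj(t,model(v))-obsT).ravel(),(proj(s,model(v))-obsS).ravel()*.7]
o=least_squares(f,[.53,.07,.26,.08,-.08,.085],loss="soft_l1");print(o.x.round(4),o.fun.round(2))
x,y,w=o.x[:3];B=lambda a,b,z:np.array([x+np.cos(w)*a-np.sin(w)*b,y+np.sin(w)*a+np.cos(w)*b,z])
print("handle c",B(-.045,0,.1555))
for off in (-.075,-.08): 
  hg=B(off-.007,.065,.11);d=plane(t,de,.11)-hg;print("hinge",hg,d,np.hypot(*d[:2]),"ang",np.degrees(np.arctan2(d[1],d[0])-(w-np.pi/2)))
```

```text
lid [0.6646 0.1524 0.132 ]
lid [ 0.7094 -0.0105  0.132 ]
lid [ 0.5575 -0.0524  0.132 ]
lid [0.5116 0.1099 0.132 ]
tri lid [0.66543015 0.15264261 0.13017214] 0.001225476608937903
tri lid [ 0.70941918 -0.01044667  0.12865127] 0.0011350966955286478
tri lid [ 0.55822769 -0.0525749   0.12717971] 0.0013399159924850795
tri lid [0.51240052 0.10984949 0.13216139] 0.0016575791474862398
handle [array([0.55693664, 0.07940694, 0.162     ]), array([ 0.5795715 , -0.00288436,  0.162     ])]
tri h [0.55789082 0.07976336 0.1579825 ] 0.0017931687282312827
tri h [ 0.57919243 -0.00299848  0.17279229] 5.4064676840891e-05
door edge [ 0.50070641 -0.04792921  0.11      ] (array([ 0.50073698, -0.04779696,  0.11389137]), np.float64(0.0002584410767733516))
rod1 (array([ 0.47783405, -0.12934173,  0.05868182]), np.float64(0.005292786420850184)) rod2 (array([ 0.53087533, -0.29925519,  0.21395432]), np.float64(0.0005244155661963884))
collar (array([ 0.54190098, -0.33914407,  0.23306706]), np.float64(0.023619396854574082))
rodfar [ 0.47792466 -0.73124213  0.1       ]
[ 0.6118  0.0499  0.2692  0.078  -0.0798  0.0845] [ 0.1   0.03  0.15 -0.03  0.21  0.07 -0.13 -0.38 -0.92  0.23  1.23 -0.4
 -0.33 -0.3   0.24 -0.69 -0.46 -1.02 -0.21 -0.01 -0.64 -1.07  0.4   2.82]
handle c [0.56842921 0.03793827 0.1555    ]
hinge [0.51547479 0.0907571  0.11      ] [-1.47683786e-02 -1.38686313e-01  9.71445147e-17] 0.13947042087273767 ang -21.501968404122415
hinge [0.51065486 0.08942734 0.11      ] [-9.94844852e-03 -1.37356548e-01  9.71445147e-17] 0.13771634948006403 ang -19.56616260168131
```

Top view: the lid corners are at (246,193), (321,172), (341,242) and (265,264), the handle runs (278,242)–(318,231), and the door edge is at (338,268). The side view agrees to within a few mm. That puts the box centre at about (0.612, 0.050) with yaw 15.4°. The lathe bars are low or far to the right. Next I go in front of the door with the fingers closed.

step_arm(targets="-2.6 2.9 0 1.1; -2.6 2.9 0 0; -2.6 2.9 0 0; -2.6 2.9 0 0; -2.6 2.9 0 0; -2.6 2.9 0 0; -2.6 2.9 0 0; -2.6 2.9 0 0; -2.6 2.9 0 0; -2.6 2.9 0 0; -2.6 2.9 0 0; -2.6 2.9 0 0", claw=0)

```text
time_s: 1.3
tcp_pos: [0.3858, -0.1784, 0.223]
ee_rot: [[-0.964, -0.266, 0.001], [-0.266, 0.964, -0.0], [-0.001, -0.0, -1.0]]
wrist_force: [0.5, -0.3, -0.6]
gripper_width: 0.171
gripper_force: 0.0
```

step_arm(targets="-2.6 2.7 0 0; -2.6 2.7 0 0; -2.6 2.7 0 0; -2.6 2.7 0 0; 0 0 2 0; 0 0 3 0; 0 0 3 0; 0 0 3 0; 0 0 1 0; 0 0 0 0; 0 0 0 0")

```text
time_s: 2.22
tcp_pos: [0.457, -0.0485, 0.1025]
ee_rot: [[-0.964, -0.267, -0.001], [-0.267, 0.964, -0.001], [0.001, -0.0, -1.0]]
wrist_force: [-0.7, -0.6, 0.3]
gripper_width: 0.005
gripper_force: 0.0
```

Run:
```python
from h import *
t=cam("top")["frame"];s=cam("side")["frame"]
a=cv2.resize(t[170:300,240:400],None,fx=3.5,fy=3.5);b=cv2.resize(s[150:280,220:380],None,fx=3.5,fy=3.5)
cv2.imwrite("pics/p2.png",cv2.resize(np.hstack([a,b]),(800,325)))
st=sense();p=st["tcp_pos"]-[.6118,.0499,0];w=.2692
print(st["tcp_pos"],p[0]*np.cos(w)+p[1]*np.sin(w),-p[0]*np.sin(w)+p[1]*np.cos(w),st["joints"],st["wrist_force"])
```

```text
[ 0.45801808 -0.04829332  0.10379864] -0.17435883375667416 -0.053756896673514465 [ 1.42982493e+01  1.36928729e+01 -3.14970825e+01  3.02811886e-02
 -4.46502885e+01 -8.88550001e+01] [-0.66791458  0.74664752  0.19732909]
```

View pics/p2.png

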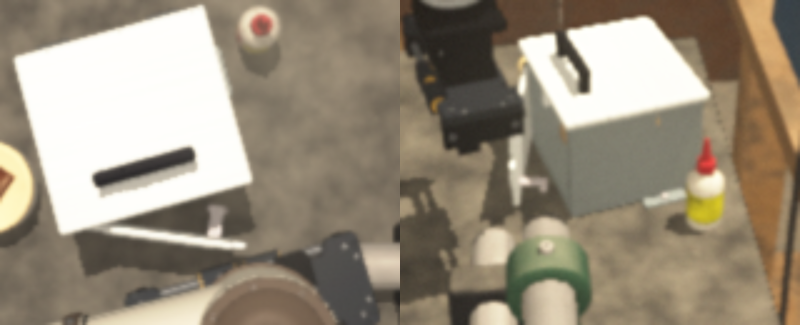

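The arm is in front of the door with the tool level with it. Next I lower 1 cm and push along box +x.

step_arm(targets="0 0 0.9 0; -1.5 0 0 0; -1.5 0 0 0; -1 0 0 0; -1 0 0 0; -0.7 0 0 0; -0.5 0 0 0; -0.5 0 0 0; 0 0 0 0; 0 0 0 0")

```text
time_s: 3.15
tcp_pos: [0.5209, -0.0348, 0.0939]
ee_rot: [[-0.964, -0.266, -0.003], [-0.266, 0.964, -0.006], [0.004, -0.005, -1.0]]
wrist_force: [1.0, -17.5, 0.7]
gripper_width: 0.003
gripper_force: 9.7
```

Run:
```python
from h import *
t=cam("top")["frame"];s=cam("side")["frame"]
a=cv2.resize(t[200:300,240:380],None,fx=2.85,fy=2.85);b=cv2.resize(s[150:250,220:360],None,fx=5,fy=5,interpolation=cv2.INTER_CUBIC)
cv2.imwrite("pics/p3.png",b)
st=sense();print(st["tcp_pos"],st["wrist_force"],st["moment"],st["gripper_force"])
print(proj(cam("side"),[st["tcp_pos"]])-[220,150],proj(cam("side"),[st["tcp_pos"]]))
```

```text
[ 0.52071504 -0.03479731  0.09387753] [  1.26196217 -17.53961001   0.97967335] [-5.23420735 -0.38166205 -0.14953037] 9.64005012967391
[[52.24308198 57.35609956]] [[272.24308198 207.35609956]]
```

View pics/p3.png

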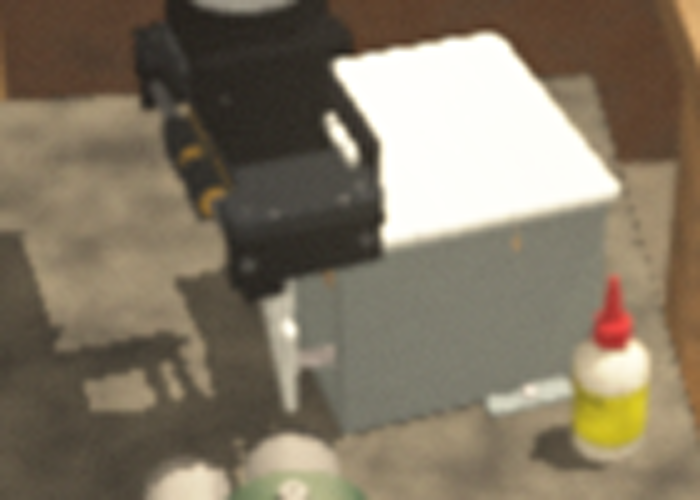

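The door is partly closed, but the sideways force and the pose show the finger tip has slipped onto the door's end face at its free edge. I'll back off, shift left about 3 cm and push on the face.

step_arm(targets="0.3 -0.5 0 0; 2 -0.3 0 0; 2 0 0 0; 0 2 0 0; 0 2 0 0; 0 0 0 0; -1 0 0 0; -1 0 0 0; -0.5 0 0 0; 0 0 0 0; 0 0 0 0")

```text
time_s: 4.27
tcp_pos: [0.4961, -0.0048, 0.0931]
ee_rot: [[-0.964, -0.265, -0.001], [-0.265, 0.964, -0.0], [0.001, 0.0, -1.0]]
wrist_force: [0.5, 0.3, 0.1]
gripper_width: 0.004
gripper_force: 0.0
```

```bash
cat >> h.py <<'E'
def box(st=None):
    st=st or sense();p=st["tcp_pos"]-[.6118,.0499,0];w=.2692;c,s=np.cos(w),np.sin(w);f=st["wrist_force"]
    print("box",np.round([p[0]*c+p[1]*s,-p[0]*s+p[1]*c,p[2]],4),"F",np.round([f[0]*c+f[1]*s,-f[0]*s+f[1]*c,f[2]],1),st["time_s"],st["gripper_force"])
E
python3 -c "
from h import *
box()"
```

```text
box [-0.1261 -0.022   0.0931] F [0.5 0.1 0.1] 4.2667 0.0
```

Free now. Push slowly towards shut.

step_arm(targets="-0.6 0 0 0; -0.6 0 0 0; -0.5 0 0 0; -0.4 0 0 0; -0.4 0 0 0; -0.3 0 0 0; 0 0 0 0; 0 0 0 0")

```text
time_s: 4.93
tcp_pos: [0.5215, 0.0025, 0.0935]
ee_rot: [[-0.964, -0.266, -0.002], [-0.266, 0.964, -0.001], [0.003, -0.0, -1.0]]
wrist_force: [-4.3, -0.9, 4.4]
gripper_width: 0.004
gripper_force: 2.8
```

```bash
python3 -c "
from h import *
box()"
```

```text
box [-0.0997 -0.0217  0.0935] F [-4.3  0.3  4.4] 4.9333 2.7586066167594936
```

step_arm(targets="-0.2 0 0 0; -0.2 0 0 0; -0.2 0 0 0; 0 0 0 0; 0 0 0 0")

```text
time_s: 5.35
tcp_pos: [0.5293, 0.0048, 0.0939]
ee_rot: [[-0.964, -0.267, 0.002], [-0.267, 0.964, 0.0], [-0.002, -0.0, -1.0]]
wrist_force: [-0.2, -1.8, 2.3]
gripper_width: 0.007
gripper_force: 1.2
```

```bash
python3 -c "
from h import *
box()"
```

```text
box [-0.0915 -0.0216  0.0939] F [-0.7 -1.6  2.3] 5.35 1.173538975417614
```

step_arm(targets="-0.2 0 0 0; -0.2 0 0 0; 0 0 0 0; 0 0 0 0")

```text
time_s: 5.68
tcp_pos: [0.5297, 0.0048, 0.0937]
ee_rot: [[-0.964, -0.266, -0.006], [-0.266, 0.964, -0.001], [0.006, 0.0, -1.0]]
wrist_force: [-7.9, -2.8, 8.3]
gripper_width: 0.006
gripper_force: 5.3
```

```bash
python3 -c "
from h import *
box()"
```

```text
box [-0.0911 -0.0216  0.0937] F [-8.4 -0.6  8.3] 5.6833 5.287193958208718
```

It snapped: the push force fell to about 0, then met a hard stop. I'll retreat, rise and turn by -90° with the fingers open.

step_arm(targets="0.5 0 0 0; 2 0 0 0; 2 0 0 0; 0 0 -3 0; 0 0 -3 -7; 0 0 -3 -7; 0 0 -3 -7; 0 0 0 -7; 0 0 0 -7; 0 0 0 -7; 0 0 0 -7; 0 0 0 -7", claw=5)

```text
time_s: 6.68
tcp_pos: [0.4894, -0.0058, 0.2135]
ee_rot: [[-0.312, -0.95, 0.002], [-0.95, 0.312, 0.001], [-0.002, -0.001, -1.0]]
wrist_force: [-0.2, -0.5, -0.8]
gripper_width: 0.574
gripper_force: 0.0
```

step_arm(targets="0 0 0 -7; 0 0 0 -7; 0 0 0 -7; 0 0 0 -7; 0 0 0 -6; 0 0 0 0; 0 0 0 0")

```text
time_s: 7.27
tcp_pos: [0.4892, -0.006, 0.2134]
ee_rot: [[0.264, -0.965, 0.001], [-0.965, -0.264, 0.001], [-0.0, -0.001, -1.0]]
wrist_force: [-0.6, 0.8, 0.1]
gripper_width: 0.575
gripper_force: 0.0
```

Run:
```python
from h import *
box();st=sense();print(st["ee_rot"].round(3),st["joints"].round(1))
t=cam("top")["frame"];s=cam("side")["frame"]
a=cv2.resize(t[170:290,230:390],(480,360));b=cv2.resize(s[160:260,230:340],(320,290))
a=a[:, :];c=np.zeros((360,800,3),np.uint8);c[:,:480]=a;c[:290,480:]=b;cv2.imwrite("pics/p4.png",c)
```

```text
box [-0.133  -0.0213  0.2134] F [-0.4  1.   0.1] 7.2667 0.0
[[ 0.264 -0.965  0.001]
 [-0.965 -0.264  0.001]
 [-0.    -0.001 -1.   ]] [ 18.3   9.2 -18.9  -0.  -61.9  -3. ]
```

View pics/p4.png

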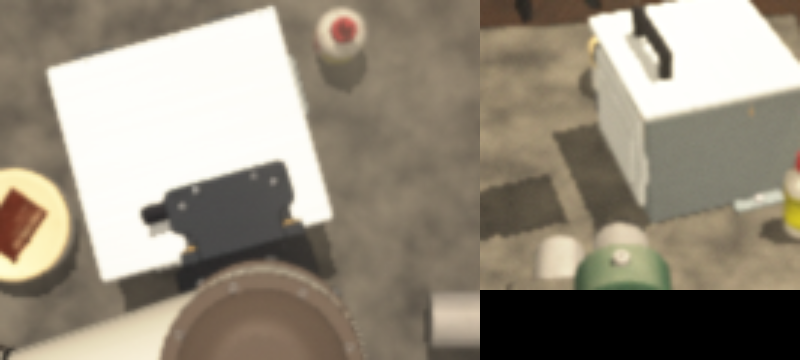

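The door is shut flat against the front in the side view, and the handle is clear. Next I go over the handle and lower onto it.

step_arm(targets="-0.7 -2.9 0 0; -0.7 -2.9 0 0; -0.7 -3 0 0; 0 0 0 0; 0 0 2.5 0; 0 0 2.5 0; 0 0 1.4 0; 0 0 0.9 0; 0 0 0 0; 0 0 0 0; 0 0 0 0")

```text
time_s: 8.28
tcp_pos: [0.569, 0.0374, 0.1418]
ee_rot: [[0.266, -0.964, 0.003], [-0.964, -0.266, 0.0], [0.0, -0.003, -1.0]]
wrist_force: [0.3, -0.4, -0.2]
gripper_width: 0.576
gripper_force: 0.0
```

```bash
python3 -c "
from h import *
box()"
```

```text
box [-0.0446 -0.0006  0.1418] F [ 0.2 -0.4 -0.2] 8.2833 0.0
```

step_arm(targets="0 0 0.4 0; 0 0 0 0; 0 0 0 0")

```text
time_s: 8.53
tcp_pos: [0.5681, 0.0373, 0.137]
ee_rot: [[0.266, -0.964, 0.001], [-0.964, -0.266, 0.0], [-0.0, -0.001, -1.0]]
wrist_force: [-0.1, -0.5, -0.3]
gripper_width: 0.576
gripper_force: 0.0
```

step_arm(targets="0 0 0 0; 0 0 0 0; 0 0 0 0; 0 0 0 0; 0 0 0 0; 0 0 0 0; 0 0 0 0; 0 0 0 0; 0 0 0 0; 0 0 0 0", claw=0)

```text
time_s: 9.37
tcp_pos: [0.5707, 0.038, 0.1367]
ee_rot: [[0.267, -0.964, 0.006], [-0.964, -0.267, 0.001], [0.0, -0.006, -1.0]]
wrist_force: [6.1, 0.0, -5.0]
gripper_width: 0.158
gripper_force: 30.0
```

```bash
python3 -c "
from h import *
box()"
```

```text
box [-0.0428 -0.0005  0.1367] F [ 5.9 -1.6 -5. ] 9.3667 30.024915374815464
```

step_arm(targets="0 -0.2 0 0; 0 0 -0.2 0; 0 0 -0.2 0; 0 0 0 0; 0 0 0 0")

```text
time_s: 9.78
tcp_pos: [0.5707, 0.0381, 0.1372]
ee_rot: [[0.265, -0.964, 0.0], [-0.964, -0.265, 0.001], [-0.001, -0.0, -1.0]]
wrist_force: [10.0, 0.1, -16.7]
gripper_width: 0.159
gripper_force: 30.0
```

```bash
python3 -c "
from h import *
box()"
```

```text
box [-0.0428 -0.0004  0.1372] F [  9.7  -2.6 -16.7] 9.7833 30.008264612406492
```

step_arm(targets="0 -0.1 -0.15 0; 0 -0.1 -0.15 0; 0 0 0 0; 0 0 0 0")

```text
time_s: 10.12
tcp_pos: [0.5709, 0.0382, 0.1384]
ee_rot: [[0.265, -0.964, -0.005], [-0.964, -0.265, 0.0], [-0.001, 0.005, -1.0]]
wrist_force: [9.6, -1.7, -21.8]
gripper_width: 0.157
gripper_force: 30.1
```

```bash
python3 -c "
from h import *
box()"
```

```text
box [-0.0426 -0.0004  0.1384] F [  8.8  -4.2 -21.8] 10.1167 30.054231667891145
```

step_arm(targets="0 -0.1 -0.15 0; 0 -0.1 -0.15 0; 0 0 0 0; 0 0 0 0")

```text
time_s: 10.45
tcp_pos: [0.5719, 0.0384, 0.1416]
ee_rot: [[0.265, -0.964, -0.007], [-0.964, -0.265, -0.001], [-0.001, 0.007, -1.0]]
wrist_force: [7.3, -1.0, -18.0]
gripper_width: 0.154
gripper_force: 30.6
```

```bash
python3 -c "
from h import *
box()"
```

```text
box [-0.0416 -0.0005  0.1416] F [  6.8  -2.9 -18. ] 10.45 30.64285404263501
```

step_arm(targets="0 -0.05 -0.1 0; 0 -0.05 -0.1 0; 0 -0.05 -0.1 0; 0 -0.05 -0.1 0; 0 0 0 0; 0 0 0 0")

```text
time_s: 10.95
tcp_pos: [0.5746, 0.0391, 0.1493]
ee_rot: [[0.266, -0.964, -0.003], [-0.964, -0.266, -0.001], [-0.0, 0.003, -1.0]]
wrist_force: [3.4, 0.2, -10.7]
gripper_width: 0.159
gripper_force: 31.3
```

```bash
python3 -c "
from h import *
box()"
```

```text
box [-0.0387 -0.0005  0.1493] F [  3.3  -0.7 -10.7] 10.95 31.3085531280376
```

step_arm(targets="0 -0.05 -0.1 0; 0 -0.05 -0.1 0; 0 -0.05 -0.1 0; 0 0 0 0; 0 0 0 0; 0 0 0 0")

```text
time_s: 11.45
tcp_pos: [0.5765, 0.0396, 0.1538]
ee_rot: [[0.266, -0.964, -0.001], [-0.964, -0.266, -0.0], [-0.0, 0.001, -1.0]]
wrist_force: [0.3, -0.0, -9.3]
gripper_width: 0.165
gripper_force: 31.9
```

Run:
```python
from h import *
box()
s=cam("side");f=s["frame"].copy()
w=.2692;B=lambda a,b,z:[.6118+np.cos(w)*a-np.sin(w)*b,.0499+np.sin(w)*a+np.cos(w)*b,z]
for th in (0,.08,.12,.16,.2):
    F=.157*np.cos(th)-.002*np.sin(th);U=.157*np.sin(th)+.002*np.cos(th)
    print(th,((proj(s,[B(.075-F,-.0845,.12+U)])[0]-[230,140])*5).round(1), "front rise",U-.002)
cv2.imwrite("pics/p5.png",cv2.resize(f[140:250,230:370],None,fx=5,fy=5,interpolation=cv2.INTER_CUBIC))
```

```text
box [-0.0367 -0.0005  0.1538] F [ 0.3 -0.1 -9.3] 11.45 31.901173694059253
0 [278.5 311.3] front rise 0.0
0.08 [279.2 291. ] front rise 0.012540210365765353
0.12 [280.3 280.6] front rise 0.018780433816068073
0.16 [281.8 270.1] front rise 0.02498741300518787
0.2 [283.9 259.5] front rise 0.03115121809050709
```

View pics/p5.png

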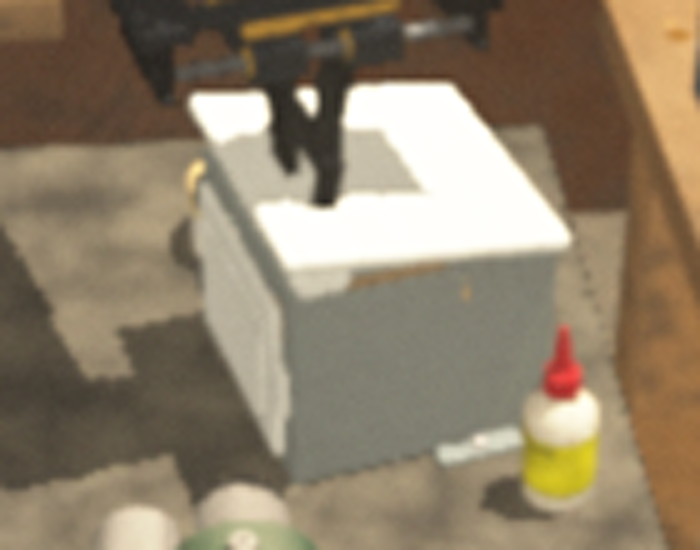

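The side view shows the lid's lower front corner at about (290,270) in the crop, so the lid is open about 0.15 rad, with the door shut. I'll trim slightly and hold to check that it's stable.

step_arm(targets="0 -0.05 -0.12 0; 0 0 0 0; 0 0 0 0; 0 0 0 0; 0 0 0 0; 0 0 0 0; 0 0 0 0; 0 0 0 0; 0 0 0 0; 0 0 0 0; 0 0 0 0; 0 0 0 0")

```text
time_s: 12.5
tcp_pos: [0.577, 0.0397, 0.1547]
ee_rot: [[0.266, -0.964, -0.002], [-0.964, -0.266, -0.0], [-0.0, 0.002, -1.0]]
wrist_force: [-5.9, -0.7, -3.9]
gripper_width: 0.164
gripper_force: 31.8
```

Run:
```python
from h import *
box()
a=cv2.resize(cam("side")["frame"][140:250,230:370],(420,330));b=cv2.resize(cam("top")["frame"][160:290,210:360],(375,325))
c=np.zeros((330,795,3),np.uint8);c[:,:420]=a;c[:325,420:]=b;cv2.imwrite("pics/p6.png",c)
```

```text
box [-0.0363 -0.0005  0.1547] F [-5.9  0.9 -3.9] 12.5 31.846385879907757
```

View pics/p6.png

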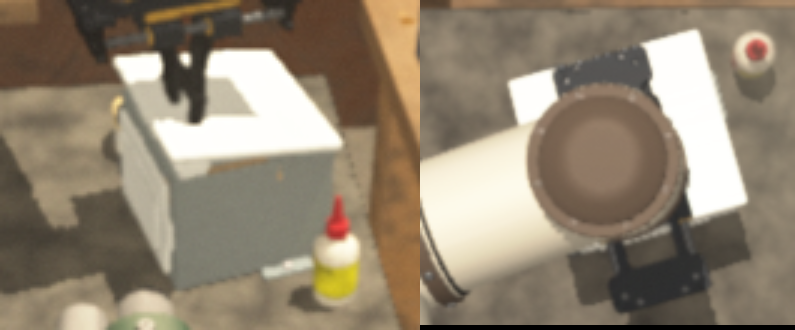

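The lid is ajar (corner at about (172,165) in the left half), the door is shut and the bottle has not moved. The hold is steady at about 24 mm, so I'm handing in.

```bash
python3 -c "
from h import *
print(r.finish_job());box()"
```

```text
the job is handed in; nothing more can be done
None
the job is handed in; nothing more can be done
```

The job is handed in: the door was pushed home onto its catch, and the lid was broken free and held by its handle with the front edge about 24 mm open; the tin was out of view in the last pictures, and no verdict was shown.

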